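Rearrange lens parts onto their own carriers

ROBOT

A 6-joint arm with a two-finger parallel gripper is mounted at the origin on the work surface. World frame = base frame: x ahead of the robot, y to its left, z up, the work surface at z = 0. Lengths are in m, angles in rad, forces in N, time in s.
With the tool pointing down it reaches from about 0.35 to 0.775 m from the base axis. Payload 5.5 kg.
Tool frame: the origin (TCP) lies at the very end of the fingers, on their centre line; the grasp point (between the pads) lies 19 mm behind it; z points along the fingers, y is the line along which they close (so a half turn about z gives the same grasp; the last joint's range is limited). The gripper opens to 85 mm and grips with 20 to 120 N. Pads are 22 mm wide; open, the fingers measure 114 mm over their backs; the gripper's body (76 mm by 85 mm) begins 54 mm behind the grasp point. The pads swing forward as they close: fully open they stand 13 mm farther back than shut.
Start: joints at [1.088, 0.313, 0.046, 1.304, 0, 1.431], TCP at [0.193, 0.542, 0.231] pointing down, gripper open.
Joint ranges: [-2.76, 2.76], [-0.86, 1.69], [-1.03, 1.26], [-2.2, 2.34], [-1.47, 1.5], [-3.14, 3.14]. Speed limits (rad/s): [2.57, 2.57, 3.14, 3.14, 3.14, 3.14].

INTERFACE

Orientations are given as a unit quaternion [w, x, y, z].
In Python, from workcell import env, imaging, ticket gives the robot as it stands. The module is installed in compiled form; this text tells all that it offers.
- The arm moves only by the tool apply_moves, never from a script. Its argument "rows" is a list of rows, each an object with "xyz": the shift along the tool's x, y, z in mm, a list of three; "turn": the turn, a rotation vector about the tool's x, y, z in rad, a list of three; "grip": the opening, from 0 (shut) to 1 (fully open). A call has 1 to 12 rows; each row is the pose to reach, as a shift and turn from the pose commanded when the call began, along the tool's axes at that moment; what a row does not reach only later rows make up. A row lasts 1/12 s, in which the tool goes at most 41.7 mm and 7.16 degrees, less where a joint would pass 70% of its speed; a pose out of reach is approached as far as the arm can. A call with a gripper value outside its range is refused whole. The fingers move at their own pace and stop on an object; "force" is the grip in N (left out, the last holds). Time passes only in rows, so rows that repeat a pose let the fingers close. It gives the time, the measured TCP pose, the force, the opening and the grip force at its end, in the units of the state.
- env.get_state(): the state, without advancing time (a new reading comes with each control period).
- imaging.read_camera(name): name is "scene" or "top" or "wrist"; returns a dict with "color" (384x512x3 uint8, blue, green, red), "z_map" (384x512 float32, m along the optical axis (not along the pixel's ray), 0 where there is no reading), "camera_matrix" (3x3 intrinsics, pixels), "view" (4x4, takes a point from world to camera coordinates). Camera axes: x right, y down, z forward; pixel columns grow to the right and rows downward; lengths in m; the calibration is good to about 2 mm. A picture is of the moment at which its call begins.
- ticket.hand_in(): hands the job in; it is judged then, once.
The state is a dict: "clock": time; "joint_pos": joint angles; "qvel": joint speeds; "tau": joint torques, N m; "tcp_pos": TCP position; "orientation": TCP orientation; "wrist_force": force on the tool from outside, world axes, zero at the start; "ft_torque": the same for the moment, N m; "finger_gap": finger opening in m; "grip_force": force on a finger pad.
Only numpy, scipy, OpenCV 4.12 (cv2) and the standard library are available. Lean on these libraries where they do the work, as an engineer would, in place of code of your own. Each camera call takes 0.05 s, during which the arm holds its last target. There are 200 camera calls.

TASK

The three aluminium lens parts each stand on a carrier of the wrong shape: using the empty rubber mat as the free spot on the way, move them so that the round barrel stands in the middle of the round carrier, the square prism cell in the middle of the square carrier and the twin-lens housing in the middle of the oblong carrier, lengthwise along it. Set every part down upright and gently, only ever on a carrier or the mat: never on the bare bench, never dropped or tipped over. Leave the bottle, the loupe and the jar where they are.

Things in the scene. Friction and masses are not known exactly. Their poses are not given: they have to be found in the camera images.
- barrel: Round lens barrel, plain aluminium cylinder with two dark bands and a dark lens on top: 46 mm diameter, 62 mm tall, about 0.14 kg, loose, upright. Origin: centre of its underside; z up.
- cell: Square prism cell, plain aluminium cube-like block with a dark square window on top: 44 x 44 mm, 44 mm tall, about 0.16 kg, loose. Origin: centre of its underside; x and y square to its sides, z up.
- twin: Oblong twin-lens housing, plain aluminium block with two round dark lenses on top: 34 mm along its x, 66 mm along its y, 36 mm tall, about 0.13 kg, loose. Origin: centre of its underside; z up.
- carrier_round: Round carrier for the barrel: black plate with a raised grey rim, 110 mm diameter, flat and without any socket inside. Its flat floor lies 6 mm above the bench, the rim is 4 mm wide and rises to 9 mm. Fixed to the bench. Origin: centre, at bench level; z up.
- carrier_square: Square carrier for the prism cell: black plate with a raised grey rim, 100 x 100 mm outside, flat inside. Its flat floor lies 6 mm above the bench, the rim is 4 mm wide and rises to 9 mm. Fixed to the bench. Origin: centre, at bench level; x and y square to its sides, z up.
- carrier_oblong: Oblong carrier for the twin-lens housing: black plate with a raised grey rim, 92 mm along its x, 140 mm along its y (the long way) outside, flat inside. Its flat floor lies 6 mm above the bench, the rim is 4 mm wide and rises to 9 mm. Fixed to the bench. Origin: centre, at bench level; z up.
- mat_free: The free spot: plain grey-green antistatic rubber mat without a rim, 90 mm along its x, 120 mm along its y, its top 6 mm above the bench, empty at the start. Fixed to the bench. Origin: centre, at bench level; z up.
- bottle: Small amber bottle with a white cap, 36 mm diameter, 70 mm tall, a loose bystander. Origin: centre of its underside.
- loupe: Black eye loupe, a tapered plug 34 mm wide at the foot, 34 mm tall, a loose bystander. Origin: centre of its underside.
- jar: Small pale jar with a white cap, 54 mm diameter, 50 mm tall, a loose bystander. Origin: centre of its underside.
Mind the look-alikes: they are no part of the job. Leave any brown or red look-alike of the carrier_square alone.

How it is judged:
By the outcome, as a careful person would: the job done as asked, in the order asked, and still so for the second after the job is handed in, with the robot touching nothing.
It also fails if it takes over 102 s, if anything falls off the work surface, if the arm or the gripper's body presses on something with over 40 N, if the wrist force passes 120 N, or if a joint passes its speed limit or range.

## Working session

There is one attempt and no reset: what is moved stays moved. The work goes in short steps, Python scripts to look and compute and a tool call to move; the robot and the scene stay as the last step left them, time stands still between calls to the robot, and variables do not carry over. Pictures are saved under pics/ and viewed, at most 14 in all, crops included, and the job is handed in when it is done.

Besides the shell and the picture viewer there is one more tool, called after "Emit:" as a command line: name --argument value ..., lists and objects as JSON in quotes. apply_moves: Moves the arm, as the interface text tells. Its arguments: {"type":"object","properties":{"rows":{"type":"array"},"force":{"type":"number"}},"required":["rows"]}

```bash
mkdir -p pics; cat > h.py <<'E'
import numpy as np, cv2
from workcell import env, imaging, ticket
def shot(n,f=None):
    c=imaging.read_camera(n)
    if f: cv2.imwrite('pics/'+f,c['color'])
    return c
def ray(c,uv,z):
    K=c['camera_matrix'];V=c['view'];R=V[:3,:3];t=V[:3,3]
    o=-R.T@t; d=R.T@np.linalg.inv(K)@np.array([uv[0],uv[1],1.])
    return o+d*(z-o[2])/d[2]
def cloud(c):
    K=c['camera_matrix'];V=c['view'];Z=c['z_map'];h,w=Z.shape
    u,v=np.meshgrid(np.arange(w),np.arange(h))
    P=np.stack([(u-K[0,2])/K[0,0]*Z,(v-K[1,2])/K[1,1]*Z,Z],-1)
    return (P-V[:3,3])@V[:3,:3]
E
python3 - <<'E'
from h import *
np.set_printoptions(precision=4,suppress=True)
for n in('top','scene','wrist'):
    c=shot(n,n+'0.png'); print(n,c['camera_matrix'].ravel(),'\n',c['view'], (c['z_map']>0).mean())
print(env.get_state())
E
```

```text
top [497.506    0.     255.6339   0.     497.506  191.6187   0.       0.
   1.    ] 
 [[-0.0031 -0.9998 -0.0176 -0.0369]
 [-0.9837  0.0062 -0.18    0.4916]
 [ 0.1801  0.0168 -0.9835  1.1619]
 [ 0.      0.      0.      1.    ]] 0.9958902994791666
scene [478.3508   0.     259.6339   0.     478.3508 190.6701   0.       0.
   1.    ] 
 [[-0.7863  0.6174  0.0228  0.401 ]
 [ 0.381   0.5137 -0.7688 -0.1305]
 [-0.4864 -0.5958 -0.6391  1.5903]
 [ 0.      0.      0.      1.    ]] 0.9961140950520834
wrist [299.5853   0.     249.296    0.     299.5853 189.742    0.       0.
   1.    ] 
 [[ 0.3357  0.942  -0.0011 -0.5749]
 [ 0.8986 -0.3199  0.3003 -0.0404]
 [ 0.2825 -0.1018 -0.9539  0.3796]
 [ 0.      0.      0.      1.    ]] 0.9960835774739584
{'clock': 0.15, 'joint_pos': array([1.0884, 0.3139, 0.0452, 1.3036, 0.    , 1.4312]), 'qvel': array([ 0.0006, -0.0009,  0.0034, -0.    ,  0.0008,  0.0006]), 'tau': array([  0.0012, -48.1065,  29.8816,   0.0139,  -0.0002,  -0.    ]), 'tcp_pos': array([0.1931, 0.5412, 0.2306]), 'orientation': array([-0.0002,  0.1706,  0.9853, -0.0007]), 'wrist_force': array([0.0062, 1.3364, 0.6023]), 'ft_torque': array([ 0.01  ,  0.0109, -0.0503]), 'grip_force': 0.0, 'finger_gap': 0.0853538814642276}
```

View pics/top0.png

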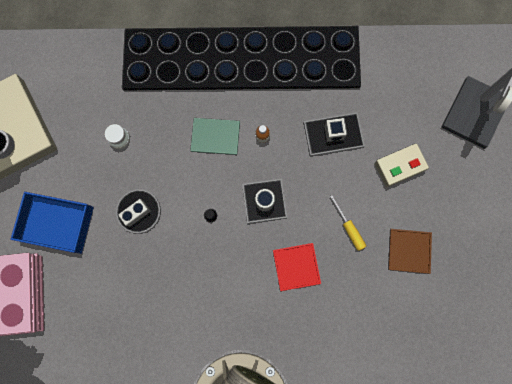

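View pics/scene0.png

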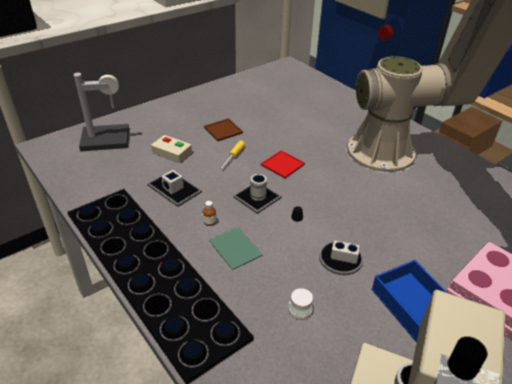

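The top view shows the round carrier with the twin at (138,212), the square carrier with the barrel at (265,201) and the oblong carrier with the cell at (334,134). The empty mat is at (215,136), the bottle at (262,132), the loupe at (210,215) and the jar at (117,137). The red (297,267) and brown (410,251) plates are decoys. The scene view agrees.

```bash
cat > m.py <<'E'
from h import *
np.set_printoptions(precision=4,suppress=True)
def big(m):
    cs,_=cv2.findContours(m.astype(np.uint8),cv2.RETR_EXTERNAL,cv2.CHAIN_APPROX_NONE)
    return max(cs,key=cv2.contourArea)[:,0]
def rect(xy,lab):
    (c,s,a)=cv2.minAreaRect((np.array(xy)[:,:2]*1000).astype(np.float32))
    print(lab,'c',np.array(c),'size',np.array(s),'ang',round(a,1)); return np.array(c),s,a
E
python3 - <<'E'
from m import *
T=shot('top');S=shot('scene')
roi={'round':(138,212,26),'square':(265,201,26),'oblong':(334,134,34),'mat':(215,136,30)}
part={'round':('twin',.036),'square':('barrel',.062),'oblong':('cell',.044)}
img=T['color'].astype(int); P=cloud(T); PS=cloud(S)
for n,(u,v,r) in roi.items():
    w=np.zeros(img.shape[:2],bool); w[v-r:v+r,u-r:u+r]=1
    if n=='mat': m=w&(img[...,1]>img[...,2]+15)
    else: m=w&(img.max(2)<50)
    # bring in all blobs >=15px
    k,l,st,_=cv2.connectedComponentsWithStats(m.astype(np.uint8))
    c=np.argwhere(l==1+np.argmax(st[1:,4]))[:,::-1]
    zf=np.median(P[l==1+np.argmax(st[1:,4])][:,2])
    W=np.array([ray(T,p,.006) for p in c])
    cc,_,_=rect(W,n+' floor z_depth %.4f'%zf)
    if n=='round': print('  circ',cv2.minEnclosingCircle((W[:,:2]*1000).astype(np.float32)))
    # same place in scene view
    ctr=cc/1000
    for nm,Q in(('top',P),('scene',PS)):
        near=(np.linalg.norm(Q[...,:2]-ctr,axis=-1)<(.06 if n!='mat' else .04))
        fl=near&(Q[...,2]<.02); print('   ',nm,'floor z',np.median(Q[fl][:,2]))
        if n in part:
            pn,h=part[n]
            up=near&(Q[...,2]>h*.5+.006); q=Q[up]; zt=np.percentile(q[:,2],[50,80,95]); 
            tp=q[q[:,2]>zt[1]-.006]; rect(tp,'    '+pn+' top z %s n %d'%(zt,len(tp)))
for n,(u,v) in {'bottle':(262,132),'loupe':(210,215),'jar':(117,137)}.items(): print(n,P[v,u])
E
```

```text
round floor z_depth 0.0068 c [452.7622 256.42  ] size [98.07  98.283] ang 89.7
  circ ((452.1026916503906, 256.6797180175781), 49.90978240966797)
    top floor z 0.006803641735299013
    twin top z [0.0423 0.0446 0.0463] n 359 c [444.8136 259.6897] size [35.0278 65.6683] ang 37.4
    scene floor z 0.007381127566832299
    twin top z [0.0422 0.0443 0.0458] n 275 c [444.4669 261.1808] size [35.1149 65.6843] ang 36.7
square floor z_depth 0.0064 c [476.4706 -59.9607] size [88.3809 89.0575] ang 6.9
    top floor z 0.006099308841457339
    barrel top z [0.0685 0.0708 0.0727] n 275 c [471.2652 -59.3804] size [42.7483 44.7973] ang 89.6
    scene floor z 0.00694465729503471
    barrel top z [0.0661 0.0701 0.0717] n 147 c [471.2104 -58.7598] size [46.0092 45.1262] ang 59.0
oblong floor z_depth 0.0064 c [ 648.2493 -238.7225] size [ 81.6107 128.6149] ang 9.6
    top floor z 0.005930077187435885
    cell top z [0.0498 0.0521 0.0539] n 299 c [ 650.3595 -237.414 ] size [45.1257 43.8093] ang 6.1
    scene floor z 0.006953608769565583
    cell top z [0.0492 0.0522 0.0539] n 157 c [ 649.0004 -236.6394] size [47.1712 48.6113] ang 6.6
mat floor z_depth 0.0065 c [644.8725  65.3941] size [119.3006  89.4952] ang 85.5
    top floor z 0.006622951179990962
    scene floor z 0.006999317015614863
bottle [ 0.6343 -0.0555  0.0675]
loupe [0.4358 0.0716 0.0375]
jar [0.63   0.3034 0.05  ]
```

```bash
cat >> m.py <<'E'
from scipy.spatial.transform import Rotation as Ro
def go(x,y,z,yd=None):
    """tool shift (mm) and turn to reach TCP x,y,z (mm) with closing line at yd deg (mod 180), tool down"""
    s=env.get_state(); q=s['orientation']; R=Ro.from_quat([q[1],q[2],q[3],q[0]])
    d=R.inv().apply(np.array([x,y,z])-s['tcp_pos']*1000)
    cy=R.apply([0,1,0]); cur=np.degrees(np.arctan2(cy[1],cy[0]))
    if yd is None: yd=cur
    dy=(yd-cur+90)%180-90; yd=np.radians(cur+dy)
    Y=np.array([np.cos(yd),np.sin(yd),0]);Z=np.array([0,0,-1]);G=Ro.from_matrix(np.stack([np.cross(Y,Z),Y,Z],1))
    print('shift',d.round(1),'turn',(R.inv()*G).as_rotvec().round(4),'tcp',s['tcp_pos']*1000,'ydeg',round(cur,2),'gap',s['finger_gap'],'F',s['wrist_force'],'t',s['clock'])
E
python3 - <<'E'
from m import *
go(471,-59,200,70.4); W=shot('wrist'); V=W['view']; print(-V[:3,:3].T@V[:3,3])
E
```

```text
shift [-463.5 -472.    31.2] turn [-0.0008 -0.0001 -0.0007] tcp [193.186  541.3465 230.8764] ydeg 70.36 gap 0.08530382383670154 F [ 0.2468 -0.2736  0.3736] t 0.25
[0.1222 0.5674 0.374 ]
```

Emit:
apply_moves --rows '[{"xyz": [-15,-15,0],"turn": [0,0,0],"grip": 1},{"xyz": [-45,-45,0],"turn": [0,0,0],"grip": 1},{"xyz": [-72,-72,0],"turn": [0,0,0],"grip": 1},{"xyz": [-100,-100,0],"turn": [0,0,0],"grip": 1},{"xyz": [-128,-128,0],"turn": [0,0,0],"grip": 1},{"xyz": [-156,-156,0],"turn": [0,0,0],"grip": 1},{"xyz": [-184,-184,0],"turn": [0,0,0],"grip": 1},{"xyz": [-212,-212,0],"turn": [0,0,0],"grip": 1},{"xyz": [-240,-240,0],"turn": [0,0,0],"grip": 1},{"xyz": [-268,-268,0],"turn": [0,0,0],"grip": 1},{"xyz": [-296,-296,0],"turn": [0,0,0],"grip": 1},{"xyz": [-324,-324,0],"turn": [0,0,0],"grip": 1}]'

```text
clock: 1.3
tcp_pos: [0.3899, 0.1257, 0.2316]
orientation: [0.0, 0.171, 0.985, 0.0]
wrist_force: [0.3, 0.8, 0.3]
finger_gap: 0.0854
grip_force: 0.0
```

Emit:
apply_moves --rows '[{"xyz": [-28,-28,5],"turn": [0,0,0],"grip": 1},{"xyz": [-55,-56,10],"turn": [0,0,0],"grip": 1},{"xyz": [-82,-84,15],"turn": [0,0,0],"grip": 1},{"xyz": [-108,-115,20],"turn": [0,0,0],"grip": 1},{"xyz": [-130,-138,28],"turn": [0,0,0],"grip": 1},{"xyz": [-139,-148,31],"turn": [0,0,0],"grip": 1},{"xyz": [-139,-148,31],"turn": [0,0,0],"grip": 1},{"xyz": [-139,-148,31],"turn": [0,0,0],"grip": 1}]'

```text
clock: 1.97
tcp_pos: [0.4702, -0.0585, 0.2]
orientation: [-0.001, 0.171, 0.985, 0.0]
wrist_force: [0.1, 1.1, -0.1]
finger_gap: 0.0856
grip_force: 0.0
```

```bash
cat >> m.py <<'E'
def top_of(c,zlo,zhi,ctr,r=.06,lab=''):
    "rect of the depth points within the z band near ctr"
    Q=cloud(c); m=(Q[...,2]>zlo)&(Q[...,2]<zhi)&(np.linalg.norm(Q[...,:2]-np.array(ctr)/1000,axis=-1)<r)
    q=Q[m]; print(lab,'medz',np.median(q[:,2]),'n',len(q),'mean',q[:,:2].mean(0)*1000); 
    return rect(q,lab)
E
python3 - <<'E'
from m import *
go(471,-59,200,70.4); W=shot('wrist','w1.png')
top_of(W,.055,.085,(471,-59),.05,'barrel')
E
```

```text
shift [-0.9 -0.2 -0.1] turn [ 0.0006 -0.0017 -0.0022] tcp [470.1865 -58.5462 199.9507] ydeg 70.27 gap 0.08558807207321427 F [ 0.1463  1.0616 -0.1314] t 1.9667
barrel medz 0.06875731077379191 n 1836 mean [469.8798 -58.833 ]
barrel c [471.7241 -59.1692] size [44.8869 45.6997] ang 70.3
```

View pics/w1.png

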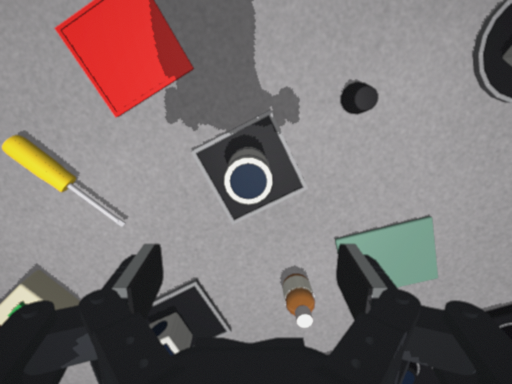

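The wrist view shows the barrel at (248,181) inside the square carrier, directly under the tool. Its depth position is (471.5,-59), top at 69 mm, which agrees with the other views. Next I descend, grip and lift.

Emit:
apply_moves --rows '[{"xyz": [-1,0,20],"turn": [0,0,0],"grip": 1},{"xyz": [-1,0,50],"turn": [0,0,0],"grip": 1},{"xyz": [-1,0,80],"turn": [0,0,0],"grip": 1},{"xyz": [-1,0,110],"turn": [0,0,0],"grip": 1},{"xyz": [-1,0,140],"turn": [0,0,0],"grip": 1},{"xyz": [-1,0,160],"turn": [0,0,0],"grip": 1},{"xyz": [-1,0,170],"turn": [0,0,0],"grip": 1},{"xyz": [-1,0,172],"turn": [0,0,0],"grip": 1},{"xyz": [-1,0,172],"turn": [0,0,0],"grip": 0.8},{"xyz": [-1,0,172],"turn": [0,0,0],"grip": 0.65},{"xyz": [-1,0,172],"turn": [0,0,0],"grip": 0.58},{"xyz": [-1,0,172],"turn": [0,0,0],"grip": 0.54}]' --force 25

```text
clock: 3.02
tcp_pos: [0.4726, -0.059, 0.0296]
orientation: [0.001, 0.17, 0.985, -0.0]
wrist_force: [0.3, -0.8, -0.0]
finger_gap: 0.0462
grip_force: 0.1
```

Emit:
apply_moves --rows '[{"xyz": [0,0,0],"turn": [0,0,0],"grip": 0.45},{"xyz": [0,0,0],"turn": [0,0,0],"grip": 0.4},{"xyz": [0,0,0],"turn": [0,0,0],"grip": 0.35},{"xyz": [0,0,0],"turn": [0,0,0],"grip": 0.35}]' --force 25

```text
clock: 3.35
tcp_pos: [0.4727, -0.0591, 0.0297]
orientation: [0.001, 0.171, 0.985, 0.0]
wrist_force: [-0.9, 0.6, 7.4]
finger_gap: 0.0457
grip_force: 25.0
```

Emit:
apply_moves --rows '[{"xyz": [0,0,-5],"turn": [0,0,0],"grip": 0.35},{"xyz": [0,0,-20],"turn": [0,0,0],"grip": 0.35},{"xyz": [0,0,-45],"turn": [0,0,0],"grip": 0.35},{"xyz": [0,0,-75],"turn": [0,0,0],"grip": 0.35},{"xyz": [-8,12,-95],"turn": [0,0,0],"grip": 0.35},{"xyz": [-24,35,-100],"turn": [0,0,0],"grip": 0.35},{"xyz": [-41,60,-100],"turn": [0,0,0],"grip": 0.35},{"xyz": [-60,87,-100],"turn": [0,0,0],"grip": 0.35},{"xyz": [-79,115,-100],"turn": [0,0,0],"grip": 0.35},{"xyz": [-98,142,-100],"turn": [0,0,0],"grip": 0.35},{"xyz": [-113,164,-100],"turn": [0,0,0],"grip": 0.35},{"xyz": [-120,175,-100],"turn": [0,0,0],"grip": 0.35}]' --force 40

```text
clock: 4.35
tcp_pos: [0.6459, 0.0675, 0.1282]
orientation: [0.001, 0.17, 0.985, 0.0]
wrist_force: [0.4, -0.8, -0.6]
finger_gap: 0.0449
grip_force: 41.2
```

Emit:
apply_moves --rows '[{"xyz": [0,0,0],"turn": [0,0,0],"grip": 0.35},{"xyz": [0,0,0],"turn": [0,0,0],"grip": 0.35},{"xyz": [0,0,0],"turn": [0,0,0],"grip": 0.35}]'

```text
clock: 4.6
tcp_pos: [0.6425, 0.0651, 0.128]
orientation: [-0.001, 0.171, 0.985, -0.0]
wrist_force: [0.1, 0.6, -1.0]
finger_gap: 0.0448
grip_force: 41.2
```

```bash
python3 - <<'E'
from m import *
go(645,65,32,70.4); T=shot('top','t1.png')
img=T['color'].astype(int); m=(img.max(2)<50); w=np.zeros_like(m); w[175:227,239:291]=1
k,l,st,_=cv2.connectedComponentsWithStats((m&w).astype(np.uint8))
c=np.argwhere(l==1+np.argmax(st[1:,4]))[:,::-1]
rect([ray(T,p,.006) for p in c],'square')
c=np.argwhere((l==1+np.argmax(st[1:,4])))
print(cloud(T)[l==1+np.argmax(st[1:,4])].mean(0))
E
```

```text
shift [-2.6  0.8 96. ] turn [-0.0007 -0.0014 -0.001 ] tcp [642.4828  65.1449 128.0325] ydeg 70.34 gap 0.044808168658381956 F [ 0.0961  0.6498 -1.0473] t 4.6
square c [476.6359 -60.0051] size [88.6983 89.1852] ang 6.9
[ 0.4753 -0.0599  0.0124]
```

View pics/t1.png

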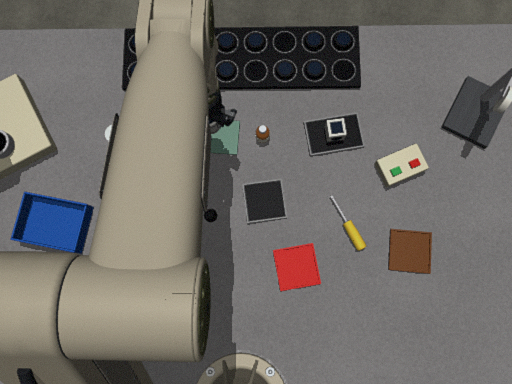

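The square carrier at (265,201) is now empty and the barrel is held over the mat at about (222,115). I lower it gently.

Emit:
apply_moves --rows '[{"xyz": [-2,1,15],"turn": [0,0,0],"grip": 0.35},{"xyz": [-2,1,40],"turn": [0,0,0],"grip": 0.35},{"xyz": [-2,1,65],"turn": [0,0,0],"grip": 0.35},{"xyz": [-2,1,82],"turn": [0,0,0],"grip": 0.35},{"xyz": [-2,1,90],"turn": [0,0,0],"grip": 0.35},{"xyz": [-2,1,94],"turn": [0,0,0],"grip": 0.35},{"xyz": [-2,1,96],"turn": [0,0,0],"grip": 0.35},{"xyz": [-2,1,97],"turn": [0,0,0],"grip": 0.35},{"xyz": [-2,1,98],"turn": [0,0,0],"grip": 0.35},{"xyz": [-2,1,98],"turn": [0,0,0],"grip": 0.35},{"xyz": [-2,1,98],"turn": [0,0,0],"grip": 0.35}]'

```text
clock: 5.57
tcp_pos: [0.6463, 0.0659, 0.0312]
orientation: [0.001, 0.171, 0.985, 0.0]
wrist_force: [0.3, -0.1, -0.9]
finger_gap: 0.045
grip_force: 41.2
```

Emit:
apply_moves --rows '[{"xyz": [0,0,0.7],"turn": [0,0,0],"grip": 0.35},{"xyz": [0,0,1.4],"turn": [0,0,0],"grip": 0.35},{"xyz": [0,0,1.4],"turn": [0,0,0],"grip": 0.35}]'

```text
clock: 5.82
tcp_pos: [0.6461, 0.0659, 0.0298]
orientation: [0.001, 0.171, 0.985, 0.0]
wrist_force: [-2.1, 0.6, 3.1]
finger_gap: 0.0454
grip_force: 41.6
```

Emit:
apply_moves --rows '[{"xyz": [0,0,0],"turn": [0,0,0],"grip": 0.53},{"xyz": [0,0,0],"turn": [0,0,0],"grip": 0.6},{"xyz": [0,0,0],"turn": [0,0,0],"grip": 0.75},{"xyz": [0,0,0],"turn": [0,0,0],"grip": 0.95},{"xyz": [0,0,0],"turn": [0,0,0],"grip": 1},{"xyz": [0,0,-5],"turn": [0,0,0],"grip": 1},{"xyz": [0,0,-20],"turn": [0,0,0],"grip": 1},{"xyz": [0,0,-45],"turn": [0,0,0],"grip": 1},{"xyz": [0,0,-80],"turn": [0,0,0],"grip": 1},{"xyz": [0,0,-115],"turn": [0,0,0],"grip": 1},{"xyz": [0,0,-145],"turn": [0,0,0],"grip": 1},{"xyz": [0,0,-160],"turn": [0,0,0],"grip": 1}]'

```text
clock: 6.82
tcp_pos: [0.6474, 0.0658, 0.1942]
orientation: [0.003, 0.171, 0.985, 0.001]
wrist_force: [1.1, -0.0, 0.3]
finger_gap: 0.0854
grip_force: 0.0
```

```bash
python3 - <<'E'
from m import *
go(649.5,-237,200,96.5); W=shot('wrist')
top_of(W,.055,.085,(646,65),.05,'barrel')
E
```

```text
shift [-103.8 -284.5   -5.8] turn [ 0.0007  0.0064 -0.4562] tcp [647.3855  65.816  194.1693] ydeg 70.36 gap 0.0854465716744503 F [ 1.1097 -0.0217  0.2735] t 6.8167
barrel medz 0.0687999395980267 n 1928 mean [643.8717  67.6418]
barrel c [645.4789  67.2469] size [44.7792 45.5232] ang 70.3
```

Emit:
apply_moves --rows '[{"xyz": [-4,-11,0],"turn": [0,0,0],"grip": 1},{"xyz": [-12,-33,0],"turn": [0,0,-0.05],"grip": 1},{"xyz": [-23,-63,0],"turn": [0,0,-0.1],"grip": 1},{"xyz": [-34,-93,0],"turn": [0,0,-0.15],"grip": 1},{"xyz": [-45,-123,0],"turn": [0,0,-0.2],"grip": 1},{"xyz": [-56,-153,0],"turn": [0,0,-0.25],"grip": 1},{"xyz": [-67,-183,0],"turn": [0,0,-0.3],"grip": 1},{"xyz": [-78,-213,0],"turn": [0,0,-0.35],"grip": 1},{"xyz": [-88,-241,0],"turn": [0,0,-0.4],"grip": 1},{"xyz": [-97,-265,0],"turn": [0,0,-0.43],"grip": 1},{"xyz": [-102,-280,0],"turn": [0,0,-0.456],"grip": 1},{"xyz": [-104,-284,0],"turn": [0,0,-0.456],"grip": 1}]'

```text
clock: 7.87
tcp_pos: [0.6465, -0.2403, 0.1862]
orientation: [-0.002, -0.055, 0.998, 0.0]
wrist_force: [-0.1, -0.2, -0.8]
finger_gap: 0.0854
grip_force: 0.0
```

Emit:
apply_moves --rows '[{"xyz": [0,0,0],"turn": [0,0,0],"grip": 1},{"xyz": [0,0,0],"turn": [0,0,0],"grip": 1},{"xyz": [0,0,0],"turn": [0,0,0],"grip": 1}]'

```text
clock: 8.12
tcp_pos: [0.6479, -0.2353, 0.1882]
orientation: [-0.001, -0.057, 0.998, 0.001]
wrist_force: [-1.1, -0.4, -0.9]
finger_gap: 0.0851
grip_force: 0.0
```

```bash
python3 - <<'E'
from m import *
W=shot('wrist','w2.png')
c,s,a=top_of(W,.044,.06,(649,-237),.05,'cell')
go(c[0],c[1],15,a)
E
```

```text
cell medz 0.0507585199619844 n 1981 mean [ 649.5126 -237.2936]
cell c [ 650.6083 -237.2855] size [43.5476 43.9212] ang 7.3
shift [ -2.3  -2.6 173.6] turn [ 0.0002 -0.001   1.558 ] tcp [ 648.1047 -235.1201  188.5987] ydeg 96.56 gap 0.08553611015707231 F [-0.5329 -0.0862 -0.0517] t 8.1667
```

View pics/w2.png

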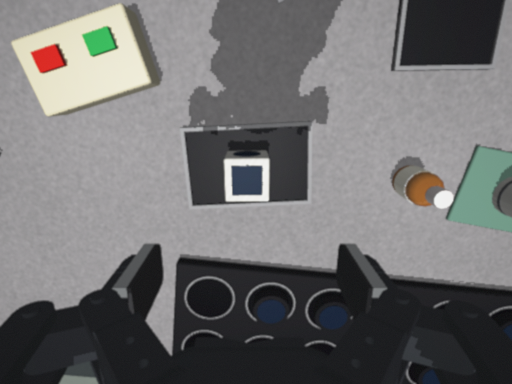

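The cell is at (247,178) in the oblong carrier, square to the fingers. Depth gives (650.5,-237.3), top at 51 mm. I descend onto it.

Emit:
apply_moves --rows '[{"xyz": [-2,-2.5,20],"turn": [0,0,-0.013],"grip": 1},{"xyz": [-2,-2.5,50],"turn": [0,0,-0.013],"grip": 1},{"xyz": [-2,-2.5,80],"turn": [0,0,-0.013],"grip": 1},{"xyz": [-2,-2.5,110],"turn": [0,0,-0.013],"grip": 1},{"xyz": [-2,-2.5,140],"turn": [0,0,-0.013],"grip": 1},{"xyz": [-2,-2.5,160],"turn": [0,0,-0.013],"grip": 1},{"xyz": [-2,-2.5,170],"turn": [0,0,-0.013],"grip": 1},{"xyz": [-2,-2.5,172],"turn": [0,0,-0.013],"grip": 1},{"xyz": [-2,-2.5,172],"turn": [0,0,-0.013],"grip": 0.8},{"xyz": [-2,-2.5,172],"turn": [0,0,-0.013],"grip": 0.65},{"xyz": [-2,-2.5,172],"turn": [0,0,-0.013],"grip": 0.56},{"xyz": [-2,-2.5,172],"turn": [0,0,-0.013],"grip": 0.52}]' --force 25

```text
clock: 9.17
tcp_pos: [0.6517, -0.2391, 0.0189]
orientation: [0.001, -0.063, 0.998, -0.001]
wrist_force: [-0.2, 2.0, 0.7]
finger_gap: 0.0445
grip_force: 0.5
```

Emit:
apply_moves --rows '[{"xyz": [0,0,0],"turn": [0,0,0],"grip": 0.45},{"xyz": [0,0,0],"turn": [0,0,0],"grip": 0.4},{"xyz": [0,0,0],"turn": [0,0,0],"grip": 0.35},{"xyz": [0,0,0],"turn": [0,0,0],"grip": 0.35}]' --force 25

```text
clock: 9.5
tcp_pos: [0.6517, -0.2392, 0.0189]
orientation: [0.002, -0.063, 0.998, -0.001]
wrist_force: [0.4, 1.2, 6.8]
finger_gap: 0.0441
grip_force: 27.3
```

```bash
python3 - <<'E'
from m import *
go(476.6,-60,130,96.9)
E
```

```text
shift [ 150.8  199.7 -111.8] turn [-0.0013  0.003   0.006 ] tcp [ 651.7433 -239.1786   18.9178] ydeg 97.24 gap 0.0440759691731948 F [0.3576 1.2023 6.8216] t 9.5
```

Emit:
apply_moves --rows '[{"xyz": [0,0,-5],"turn": [0,0,0],"grip": 0.35},{"xyz": [0,0,-20],"turn": [0,0,0],"grip": 0.35},{"xyz": [0,0,-45],"turn": [0,0,0],"grip": 0.35},{"xyz": [7,10,-72],"turn": [0,0,0],"grip": 0.35},{"xyz": [22,30,-80],"turn": [0,0,0],"grip": 0.35},{"xyz": [41,55,-80],"turn": [0,0,0],"grip": 0.35},{"xyz": [62,82,-80],"turn": [0,0,0],"grip": 0.35},{"xyz": [83,110,-80],"turn": [0,0,0],"grip": 0.35},{"xyz": [104,138,-80],"turn": [0,0,0],"grip": 0.35},{"xyz": [125,166,-80],"turn": [0,0,0.006],"grip": 0.35},{"xyz": [142,188,-80],"turn": [0,0,0.006],"grip": 0.35},{"xyz": [150,199,-80],"turn": [0,0,0.006],"grip": 0.35}]' --force 40

```text
clock: 10.5
tcp_pos: [0.4727, -0.0579, 0.0965]
orientation: [-0.002, -0.061, 0.998, 0.001]
wrist_force: [-0.7, -0.0, -1.9]
finger_gap: 0.0433
grip_force: 41.6
```

Emit:
apply_moves --rows '[{"xyz": [0,0,0],"turn": [0,0,0],"grip": 0.35},{"xyz": [0,0,0],"turn": [0,0,0],"grip": 0.35},{"xyz": [0,0,0],"turn": [0,0,0],"grip": 0.35},{"xyz": [0,0,0],"turn": [0,0,0],"grip": 0.35}]'

```text
clock: 10.83
tcp_pos: [0.4782, -0.0615, 0.0971]
orientation: [0.001, -0.06, 0.998, -0.0]
wrist_force: [-0.3, -0.2, -1.7]
finger_gap: 0.0434
grip_force: 41.6
```

```bash
python3 - <<'E'
from m import *
go(476.6,-60,20,96.9); W=shot('wrist','w3.png')
z=env.get_state()['tcp_pos'][2]
Q=cloud(W); m=(np.linalg.norm(Q[...,:2]-[.477,-.06],axis=-1)<.045)&(Q[...,2]>z+.015)&(Q[...,2]<z+.04)
rect(Q[m],'held %.3f'%np.median(Q[m][:,2]))
E
```

```text
shift [ 1.5  1.8 77.1] turn [-0.0009  0.0015 -0.0013] tcp [478.2137 -61.5043  97.1307] ydeg 96.83 gap 0.04344558976258982 F [-0.2847 -0.2239 -1.6929] t 10.8333
held 0.129 c [477.0681 -61.4771] size [45.7398 70.9649] ang 6.6
```

View pics/w3.png

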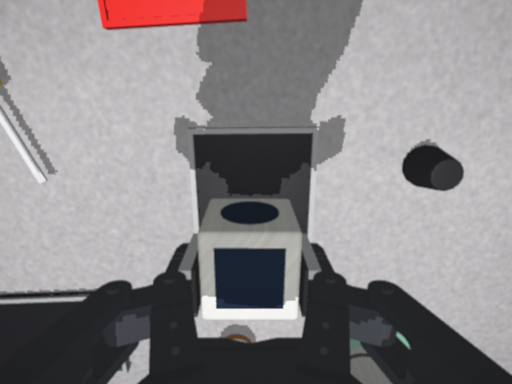

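The cell is held square at (250,270), over the square carrier (edges near columns 195–312). I lower it.

Emit:
apply_moves --rows '[{"xyz": [0.5,1.5,12],"turn": [0,0,0],"grip": 0.35},{"xyz": [0.5,1.5,32],"turn": [0,0,0],"grip": 0.35},{"xyz": [0.5,1.5,52],"turn": [0,0,0],"grip": 0.35},{"xyz": [0.5,1.5,65],"turn": [0,0,0],"grip": 0.35},{"xyz": [0.5,1.5,72],"turn": [0,0,0],"grip": 0.35},{"xyz": [0.5,1.5,75],"turn": [0,0,0],"grip": 0.35},{"xyz": [0.5,1.5,76],"turn": [0,0,0],"grip": 0.35},{"xyz": [0.5,1.5,77],"turn": [0,0,0],"grip": 0.35},{"xyz": [0.5,1.5,77],"turn": [0,0,0],"grip": 0.35},{"xyz": [0.5,1.5,77],"turn": [0,0,0],"grip": 0.35}]'

```text
clock: 11.72
tcp_pos: [0.4767, -0.0591, 0.0206]
orientation: [0.001, -0.06, 0.998, -0.0]
wrist_force: [0.3, -0.2, -2.8]
finger_gap: 0.0433
grip_force: 41.6
```

Emit:
apply_moves --rows '[{"xyz": [0,0,0.7],"turn": [0,0,0],"grip": 0.35},{"xyz": [0,0,1.4],"turn": [0,0,0],"grip": 0.35},{"xyz": [0,0,1.4],"turn": [0,0,0],"grip": 0.35}]'

```text
clock: 11.97
tcp_pos: [0.4764, -0.059, 0.019]
orientation: [0.001, -0.06, 0.998, -0.0]
wrist_force: [-1.2, -0.4, 0.7]
finger_gap: 0.0436
grip_force: 41.8
```

Emit:
apply_moves --rows '[{"xyz": [0,0,0],"turn": [0,0,0],"grip": 0.52},{"xyz": [0,0,0],"turn": [0,0,0],"grip": 0.6},{"xyz": [0,0,0],"turn": [0,0,0],"grip": 0.75},{"xyz": [0,0,0],"turn": [0,0,0],"grip": 0.95},{"xyz": [0,0,0],"turn": [0,0,0],"grip": 1},{"xyz": [0,0,-5],"turn": [0,0,0],"grip": 1},{"xyz": [0,0,-20],"turn": [0,0,0],"grip": 1},{"xyz": [0,0,-45],"turn": [0,0,0],"grip": 1},{"xyz": [0,0,-80],"turn": [0,0,0],"grip": 1},{"xyz": [0,0,-115],"turn": [0,0,0],"grip": 1},{"xyz": [0,0,-145],"turn": [0,0,0],"grip": 1},{"xyz": [0,0,-170],"turn": [0,0,0],"grip": 1}]'

```text
clock: 12.97
tcp_pos: [0.4764, -0.059, 0.1915]
orientation: [0.001, -0.06, 0.998, -0.0]
wrist_force: [0.3, 0.3, 0.4]
finger_gap: 0.0855
grip_force: 0.0
```

```bash
cat >> m.py <<'E'
def floor(c,seed,r,z=.006):
    "dark floor blob around world seed (mm), on plane z"
    img=c['color'].astype(int); Q=cloud(c)
    m=(img.max(2)<50)&(np.linalg.norm(Q[...,:2]-np.array(seed)/1000,axis=-1)<r)&(abs(Q[...,2]-z)<.01)
    k,l,st,_=cv2.connectedComponentsWithStats(m.astype(np.uint8))
    b=l==1+np.argmax(st[1:,4]); p=np.argwhere(b)[:,::-1]
    return rect([ray(c,q,z) for q in p],'floor medz %.4f'%np.median(Q[b][:,2]))
E
python3 - <<'E'
from m import *
W=shot('wrist'); T=shot('top')
for c in (W,T):
    floor(c,(476.6,-60),.075); top_of(c,.044,.06,(477,-60),.05,'cell')
go(444.7,260,190,37)
E
```

```text
floor medz 0.0065 c [448.9102 -59.9865] size [10.9126 42.756 ] ang 6.9
cell medz 0.05069956047868672 n 1944 mean [474.1122 -58.9057]
cell c [474.9494 -58.7594] size [43.818  43.7908] ang 7.2
floor medz 0.0064 c [ 465.5358 -104.0565] size [14.8617 57.9449] ang 89.3
cell medz nan n 0 mean [nan nan]
cell c [0. 0.] size [0. 0.] ang 0.0
shift [ -4.6 321.5   2.4] turn [0.0011 0.0091 1.0453] tcp [478.698  -59.6751 193.4878] ydeg 96.89 gap 0.08539978362635786 F [ 0.5334 -0.2055 -0.7901] t 13.0667
  return _methods._mean(a, axis=axis, dtype=dtype,
  ret = ret.dtype.type(ret / rcount)
m.py:22: RuntimeWarning: Mean of empty slice.
  q=Q[m]; print(lab,'medz',np.median(q[:,2]),'n',len(q),'mean',q[:,:2].mean(0)*1000);
  ret = um.true_divide(
```

Emit:
apply_moves --rows '[{"xyz": [0,10,0],"turn": [0,0,0.05],"grip": 1},{"xyz": [0,34,0],"turn": [0,0,0.15],"grip": 1},{"xyz": [-1,64,0],"turn": [0,0,0.25],"grip": 1},{"xyz": [-1,94,0],"turn": [0,0,0.35],"grip": 1},{"xyz": [-2,124,0],"turn": [0,0,0.45],"grip": 1},{"xyz": [-2,154,0],"turn": [0,0,0.55],"grip": 1},{"xyz": [-3,184,0],"turn": [0,0,0.65],"grip": 1},{"xyz": [-3,214,0],"turn": [0,0,0.75],"grip": 1},{"xyz": [-4,244,0],"turn": [0,0,0.85],"grip": 1},{"xyz": [-4,274,0],"turn": [0,0,0.94],"grip": 1},{"xyz": [-4,300,0],"turn": [0,0,1.01],"grip": 1},{"xyz": [-4.5,315,0],"turn": [0,0,1.045],"grip": 1}]'

```text
clock: 14.07
tcp_pos: [0.4415, 0.2567, 0.1878]
orientation: [-0.001, 0.447, 0.895, -0.0]
wrist_force: [1.2, 0.2, -0.4]
finger_gap: 0.0859
grip_force: 0.0
```

Emit:
apply_moves --rows '[{"xyz": [3,4,0],"turn": [0,0,0],"grip": 1},{"xyz": [3,5,0],"turn": [0,0,0],"grip": 1},{"xyz": [3,5,0],"turn": [0,0,0],"grip": 1},{"xyz": [3,5,0],"turn": [0,0,0],"grip": 1}]'

```text
clock: 14.4
tcp_pos: [0.4449, 0.2588, 0.1882]
orientation: [-0.0, 0.446, 0.895, -0.0]
wrist_force: [0.1, 0.1, 0.1]
finger_gap: 0.0855
grip_force: 0.0
```

```bash
python3 - <<'E'
from m import *
W=shot('wrist','w4.png'); T=shot('top')
c,s,a=top_of(W,.036,.05,(444.7,260),.06,'twin')
go(c[0],c[1],12,a if s[0]<s[1] else a+90)
top_of(T,.044,.06,(477,-60),.05,'cell'); floor(T,(476.6,-60),.075)
floor(T,(648,-239),.08)
E
```

```text
twin medz 0.04257245351339136 n 2183 mean [443.811  262.3364]
twin c [445.2241 261.1342] size [33.8595 66.7831] ang 36.1
shift [  1.8   1.7 176.4] turn [-0.0004  0.      0.015 ] tcp [444.9829 258.7015 188.4271] ydeg 36.94 gap 0.08530889933908703 F [-0.5912  0.0216  0.6923] t 14.5
cell medz 0.05044466246612275 n 333 mean [475.4978 -59.5209]
cell c [476.2012 -59.3589] size [44.5018 43.8426] ang 7.3
floor medz 0.0066 c [476.7863 -60.2746] size [88.1527 88.6073] ang 7.3
floor medz 0.0063 c [ 648.7261 -238.8388] size [ 80.1947 128.3414] ang 9.3
```

View pics/w4.png

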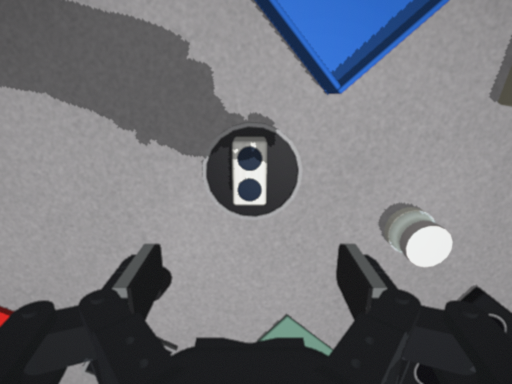

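The twin at (249,172) is lined up with the fingers, and the cell is within 1 mm of its carrier's centre. I descend onto the twin.

Emit:
apply_moves --rows '[{"xyz": [1.5,1.5,20],"turn": [0,0,0.012],"grip": 1},{"xyz": [1.5,1.5,50],"turn": [0,0,0.012],"grip": 1},{"xyz": [1.5,1.5,80],"turn": [0,0,0.012],"grip": 1},{"xyz": [1.5,1.5,110],"turn": [0,0,0.012],"grip": 1},{"xyz": [1.5,1.5,140],"turn": [0,0,0.012],"grip": 1},{"xyz": [1.5,1.5,162],"turn": [0,0,0.012],"grip": 1},{"xyz": [1.5,1.5,172],"turn": [0,0,0.012],"grip": 1},{"xyz": [1.5,1.5,174],"turn": [0,0,0.012],"grip": 1},{"xyz": [1.5,1.5,174],"turn": [0,0,0.012],"grip": 0.75},{"xyz": [1.5,1.5,174],"turn": [0,0,0.012],"grip": 0.55},{"xyz": [1.5,1.5,174],"turn": [0,0,0.012],"grip": 0.45},{"xyz": [1.5,1.5,174],"turn": [0,0,0.012],"grip": 0.4}]' --force 25

```text
clock: 15.5
tcp_pos: [0.4463, 0.2623, 0.016]
orientation: [0.001, 0.451, 0.892, 0.001]
wrist_force: [1.0, 0.3, -0.3]
finger_gap: 0.0388
grip_force: 0.0
```

Emit:
apply_moves --rows '[{"xyz": [0,0,0],"turn": [0,0,0],"grip": 0.35},{"xyz": [0,0,0],"turn": [0,0,0],"grip": 0.3},{"xyz": [0,0,0],"turn": [0,0,0],"grip": 0.25},{"xyz": [0,0,0],"turn": [0,0,0],"grip": 0.25}]' --force 25

```text
clock: 15.83
tcp_pos: [0.4462, 0.2623, 0.0159]
orientation: [0.001, 0.451, 0.892, 0.001]
wrist_force: [-0.4, -1.1, 5.9]
finger_gap: 0.0336
grip_force: 25.9
```

```bash
python3 - <<'E'
from m import *
go(648.5,-238.8,120,9.4)
E
```

```text
shift [-523.7 -133.6 -104. ] turn [0.0027 0.0002 0.4701] tcp [446.1683 262.3253  15.9168] ydeg 36.33 gap 0.0336214335554896 F [-0.398  -1.1154  5.9385] t 15.8333
```

Emit:
apply_moves --rows '[{"xyz": [0,0,-5],"turn": [0,0,0],"grip": 0.25},{"xyz": [0,0,-20],"turn": [0,0,0],"grip": 0.25},{"xyz": [0,0,-45],"turn": [0,0,0],"grip": 0.25},{"xyz": [0,0,-75],"turn": [0,0,0],"grip": 0.25},{"xyz": [-10,-3,-100],"turn": [0,0,0.01],"grip": 0.25},{"xyz": [-30,-8,-110],"turn": [0,0,0.03],"grip": 0.25},{"xyz": [-56,-14,-110],"turn": [0,0,0.05],"grip": 0.25},{"xyz": [-84,-21,-110],"turn": [0,0,0.08],"grip": 0.25},{"xyz": [-112,-28,-110],"turn": [0,0,0.11],"grip": 0.25},{"xyz": [-140,-36,-110],"turn": [0,0,0.14],"grip": 0.25},{"xyz": [-168,-43,-110],"turn": [0,0,0.17],"grip": 0.25},{"xyz": [-196,-50,-110],"turn": [0,0,0.2],"grip": 0.25}]' --force 40

```text
clock: 16.83
tcp_pos: [0.521, 0.0731, 0.1247]
orientation: [-0.0, 0.539, 0.842, 0.0]
wrist_force: [1.0, 0.4, -1.8]
finger_gap: 0.0334
grip_force: 40.6
```

```bash
python3 - <<'E'
from m import *
go(648.5,-238.8,125,9.4)
E
```

```text
shift [-336.7  -15.    -0.3] turn [-0.     -0.0002  0.2687] tcp [520.9589  73.1235 124.7355] ydeg 24.79 gap 0.03340933391015132 F [ 0.9894  0.4199 -1.8434] t 16.8333
```

Emit:
apply_moves --rows '[{"xyz": [-28,-1,0],"turn": [0,0,0.03],"grip": 0.25},{"xyz": [-58,-3,0],"turn": [0,0,0.06],"grip": 0.25},{"xyz": [-90,-4,0],"turn": [0,0,0.09],"grip": 0.25},{"xyz": [-122,-6,0],"turn": [0,0,0.12],"grip": 0.25},{"xyz": [-154,-7,0],"turn": [0,0,0.15],"grip": 0.25},{"xyz": [-186,-9,0],"turn": [0,0,0.18],"grip": 0.25},{"xyz": [-218,-10,0],"turn": [0,0,0.21],"grip": 0.25},{"xyz": [-250,-12,0],"turn": [0,0,0.24],"grip": 0.25},{"xyz": [-280,-13,0],"turn": [0,0,0.26],"grip": 0.25},{"xyz": [-307,-14,0],"turn": [0,0,0.268],"grip": 0.25},{"xyz": [-327,-15,0],"turn": [0,0,0.268],"grip": 0.25},{"xyz": [-337,-16,0],"turn": [0,0,0.268],"grip": 0.25}]'

```text
clock: 17.83
tcp_pos: [0.6486, -0.2408, 0.1241]
orientation: [0.0, 0.647, 0.763, -0.0]
wrist_force: [-0.5, 0.7, -1.4]
finger_gap: 0.033
grip_force: 40.6
```

Emit:
apply_moves --rows '[{"xyz": [0,0,20],"turn": [0,0,0],"grip": 0.25},{"xyz": [0,0,40],"turn": [0,0,0],"grip": 0.25},{"xyz": [0,0,40],"turn": [0,0,0],"grip": 0.25},{"xyz": [0,0,40],"turn": [0,0,0],"grip": 0.25},{"xyz": [0,0,40],"turn": [0,0,0],"grip": 0.25}]'

```text
clock: 18.25
tcp_pos: [0.6482, -0.2375, 0.0853]
orientation: [0.0, 0.646, 0.764, 0.0]
wrist_force: [-0.7, -0.0, -1.4]
finger_gap: 0.033
grip_force: 40.6
```

```bash
python3 - <<'E'
from m import *
go(648.5,-238.8,18,9.4); W=shot('wrist','w5.png')
z=env.get_state()['tcp_pos'][2]
Q=cloud(W); m=(np.linalg.norm(Q[...,:2]-[.648,-.239],axis=-1)<.045)&(Q[...,2]>z+.018)&(Q[...,2]<z+.035)
rect(Q[m],'held %.3f'%np.median(Q[m][:,2]))
E
```

```text
shift [-1.3  0.  67.3] turn [ 0.0002 -0.0001  0.0027] tcp [ 648.2378 -237.5297   85.3431] ydeg 9.55 gap 0.032997490060920134 F [-0.6891 -0.0055 -1.4279] t 18.25
held 0.112 c [ 649.5198 -236.7929] size [60.8858 66.3857] ang 8.6
```

View pics/w5.png

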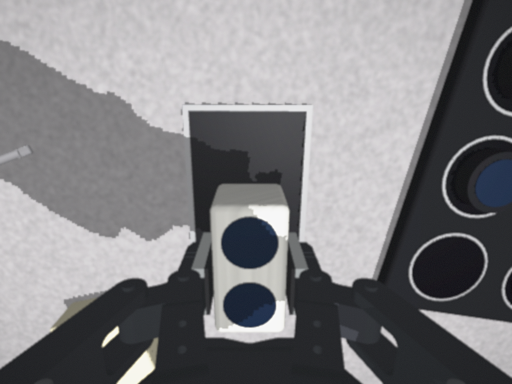

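The twin is held lengthwise at (250,260), parallel to the oblong carrier's edges (columns 188–308). I lower it.

Emit:
apply_moves --rows '[{"xyz": [-1.8,0,12],"turn": [0,0,0.002],"grip": 0.25},{"xyz": [-1.8,0,30],"turn": [0,0,0.002],"grip": 0.25},{"xyz": [-1.8,0,48],"turn": [0,0,0.002],"grip": 0.25},{"xyz": [-1.8,0,59],"turn": [0,0,0.002],"grip": 0.25},{"xyz": [-1.8,0,64],"turn": [0,0,0.002],"grip": 0.25},{"xyz": [-1.8,0,66],"turn": [0,0,0.002],"grip": 0.25},{"xyz": [-1.8,0,67],"turn": [0,0,0.002],"grip": 0.25},{"xyz": [-1.8,0,67],"turn": [0,0,0.002],"grip": 0.25},{"xyz": [-1.8,0,67],"turn": [0,0,0.002],"grip": 0.25}]'

```text
clock: 19.05
tcp_pos: [0.6492, -0.2403, 0.0186]
orientation: [0.001, 0.647, 0.763, 0.0]
wrist_force: [-0.4, -0.7, -1.2]
finger_gap: 0.0331
grip_force: 40.6
```

Emit:
apply_moves --rows '[{"xyz": [0,0,0.7],"turn": [0,0,0],"grip": 0.25},{"xyz": [0,0,1.4],"turn": [0,0,0],"grip": 0.25},{"xyz": [0,0,1.4],"turn": [0,0,0],"grip": 0.25}]'

```text
clock: 19.3
tcp_pos: [0.6486, -0.24, 0.0164]
orientation: [0.0, 0.647, 0.763, 0.0]
wrist_force: [0.9, 0.2, -1.0]
finger_gap: 0.0331
grip_force: 40.6
```

Emit:
apply_moves --rows '[{"xyz": [0,0,0.5],"turn": [0,0,0],"grip": 0.25},{"xyz": [0,0,0.9],"turn": [0,0,0],"grip": 0.25},{"xyz": [0,0,0.9],"turn": [0,0,0],"grip": 0.25}]'

```text
clock: 19.55
tcp_pos: [0.6486, -0.24, 0.016]
orientation: [0.0, 0.647, 0.763, 0.0]
wrist_force: [-1.5, 0.3, 4.8]
finger_gap: 0.0334
grip_force: 41.2
```

Contact is confirmed, so I release the twin and go up.

Emit:
apply_moves --rows '[{"xyz": [0,0,0],"turn": [0,0,0],"grip": 0.4},{"xyz": [0,0,0],"turn": [0,0,0],"grip": 0.48},{"xyz": [0,0,0],"turn": [0,0,0],"grip": 0.65},{"xyz": [0,0,0],"turn": [0,0,0],"grip": 0.85},{"xyz": [0,0,0],"turn": [0,0,0],"grip": 1},{"xyz": [0,0,-5],"turn": [0,0,0],"grip": 1},{"xyz": [0,0,-20],"turn": [0,0,0],"grip": 1},{"xyz": [0,0,-45],"turn": [0,0,0],"grip": 1},{"xyz": [0,0,-80],"turn": [0,0,0],"grip": 1},{"xyz": [0,0,-115],"turn": [0,0,0],"grip": 1},{"xyz": [0,0,-145],"turn": [0,0,0],"grip": 1},{"xyz": [0,0,-170],"turn": [0,0,0],"grip": 1}]'

```text
clock: 20.55
tcp_pos: [0.649, -0.2401, 0.1887]
orientation: [0.001, 0.647, 0.763, 0.0]
wrist_force: [0.9, 0.1, -0.6]
finger_gap: 0.0855
grip_force: 0.0
```

```bash
python3 - <<'E'
from m import *
W=shot('wrist');T=shot('top')
top_of(W,.036,.05,(648,-239),.05,'twin'); top_of(T,.036,.05,(648,-239),.05,'twinT')
go(645.5,67,185,45)
E
```

```text
twin medz 0.04254826079339086 n 2143 mean [ 649.8465 -237.5771]
twin c [ 650.0508 -239.2013] size [33.8779 65.4731] ang 9.2
twinT medz nan n 0 mean [nan nan]
twinT c [0. 0.] size [0. 0.] ang 0.0
shift [305.   44.9   5.5] turn [ 0.0062  0.0084 -0.6213] tcp [ 650.9902 -241.1728  191.9109] ydeg 9.4 gap 0.08548939129703789 F [-0.7803  0.2574  0.8122] t 20.65
  return _methods._mean(a, axis=axis, dtype=dtype,
  ret = ret.dtype.type(ret / rcount)
m.py:22: RuntimeWarning: Mean of empty slice.
  q=Q[m]; print(lab,'medz',np.median(q[:,2]),'n',len(q),'mean',q[:,:2].mean(0)*1000);
  ret = um.true_divide(
```

Emit:
apply_moves --rows '[{"xyz": [10,2,0],"turn": [0,0,0],"grip": 1},{"xyz": [34,5,0],"turn": [0,0,0],"grip": 1},{"xyz": [64,10,0],"turn": [0,0,0],"grip": 1},{"xyz": [96,15,0],"turn": [0,0,0],"grip": 1},{"xyz": [128,20,0],"turn": [0,0,0],"grip": 1},{"xyz": [160,25,0],"turn": [0,0,0],"grip": 1},{"xyz": [192,30,0],"turn": [0,0,0],"grip": 1},{"xyz": [224,35,0],"turn": [0,0,0],"grip": 1},{"xyz": [254,40,0],"turn": [0,0,0],"grip": 1},{"xyz": [278,43,0],"turn": [0,0,0],"grip": 1},{"xyz": [295,46,0],"turn": [0,0,0],"grip": 1},{"xyz": [303,47,0],"turn": [0,0,0],"grip": 1}]'

```text
clock: 21.65
tcp_pos: [0.6437, 0.0701, 0.1834]
orientation: [-0.002, 0.646, 0.764, -0.001]
wrist_force: [-0.6, -0.2, -1.1]
finger_gap: 0.0853
grip_force: 0.0
```

Emit:
apply_moves --rows '[{"xyz": [0,0,0],"turn": [0,0,0],"grip": 1},{"xyz": [0,0,0],"turn": [0,0,0],"grip": 1},{"xyz": [0,0,0],"turn": [0,0,0],"grip": 1},{"xyz": [0,0,0],"turn": [0,0,0],"grip": 1}]'

```text
clock: 21.98
tcp_pos: [0.6453, 0.0654, 0.1849]
orientation: [-0.0, 0.647, 0.762, -0.0]
wrist_force: [0.7, 0.4, -0.3]
finger_gap: 0.0852
grip_force: 0.0
```

```bash
python3 - <<'E'
from m import *
W=shot('wrist');T=shot('top')
c,s,a=top_of(W,.055,.085,(645.5,67),.05,'barrel')
go(c[0],c[1],29,9.4)
top_of(T,.036,.05,(648,-239),.05,'twinT');floor(T,(648,-239),.08)
E
```

```text
barrel medz 0.06871500042678044 n 2040 mean [645.6996  68.9409]
barrel c [645.8766  67.4259] size [44.6508 45.1722] ang 1.5
shift [  1.9   0.8 156.1] turn [-0.0001 -0.     -0.0018] tcp [645.42    65.4486 185.1112] ydeg 9.29 gap 0.0851131442098996 F [-1.0883 -0.3535  0.5383] t 22.0833
twinT medz 0.04240158785831719 n 359 mean [ 648.4639 -239.6415]
twinT c [ 649.0897 -240.0425] size [34.22   66.3954] ang 8.1
floor medz 0.0061 c [ 648.4664 -238.5533] size [ 81.4882 129.324 ] ang 9.3
```

Emit:
apply_moves --rows '[{"xyz": [1,0.5,20],"turn": [0,0,0],"grip": 1},{"xyz": [1,0.5,50],"turn": [0,0,0],"grip": 1},{"xyz": [1,0.5,80],"turn": [0,0,0],"grip": 1},{"xyz": [1,0.5,110],"turn": [0,0,0],"grip": 1},{"xyz": [1,0.5,135],"turn": [0,0,0],"grip": 1},{"xyz": [1,0.5,150],"turn": [0,0,0],"grip": 1},{"xyz": [1,0.5,155],"turn": [0,0,0],"grip": 1},{"xyz": [1,0.5,156],"turn": [0,0,0],"grip": 1},{"xyz": [1,0.5,156],"turn": [0,0,0],"grip": 0.8},{"xyz": [1,0.5,156],"turn": [0,0,0],"grip": 0.65},{"xyz": [1,0.5,156],"turn": [0,0,0],"grip": 0.58},{"xyz": [1,0.5,156],"turn": [0,0,0],"grip": 0.54}]' --force 25

```text
clock: 23.08
tcp_pos: [0.6466, 0.0677, 0.0307]
orientation: [0.001, 0.647, 0.763, 0.001]
wrist_force: [0.3, 0.8, -0.1]
finger_gap: 0.046
grip_force: 0.0
```

Emit:
apply_moves --rows '[{"xyz": [0,0,0],"turn": [0,0,0],"grip": 0.45},{"xyz": [0,0,0],"turn": [0,0,0],"grip": 0.4},{"xyz": [0,0,0],"turn": [0,0,0],"grip": 0.35},{"xyz": [0,0,0],"turn": [0,0,0],"grip": 0.35}]' --force 25

```text
clock: 23.42
tcp_pos: [0.6466, 0.0677, 0.0308]
orientation: [0.001, 0.647, 0.763, 0.001]
wrist_force: [-1.1, -0.7, 6.9]
finger_gap: 0.0456
grip_force: 26.1
```

```bash
python3 - <<'E'
from m import *
T=shot('top'); go(452.4,256.5,130,9.4)
floor(T,(452,256.5),.065)
E
```

```text
shift [ 217.9 -160.5  -99.7] turn [ 0.0024  0.0006 -0.0001] tcp [646.6169  67.7204  30.7979] ydeg 9.4 gap 0.04534913672856036 F [-0.3794 -0.9795  5.421 ] t 23.4667Traceback (most recent call last):
  File "<stdin>", line 3, in <module>
  File "m.py", line 29, in floor
    b=l==1+np.argmax(st[1:,4]); p=np.argwhere(b)[:,::-1]
           ~~~~~~~~~^^^^^^^^^^
    return _wrapfunc(a, 'argmax', axis=axis, out=out, **kwds)
    return bound(*args, **kwds)
ValueError: attempt to get argmax of an empty sequence
```

Emit:
apply_moves --rows '[{"xyz": [0,0,-5],"turn": [0,0,0],"grip": 0.35},{"xyz": [0,0,-20],"turn": [0,0,0],"grip": 0.35},{"xyz": [0,0,-45],"turn": [0,0,0],"grip": 0.35},{"xyz": [9,-7,-70],"turn": [0,0,0],"grip": 0.35},{"xyz": [30,-22,-80],"turn": [0,0,0],"grip": 0.35},{"xyz": [56,-41,-80],"turn": [0,0,0],"grip": 0.35},{"xyz": [84,-62,-80],"turn": [0,0,0],"grip": 0.35},{"xyz": [114,-84,-80],"turn": [0,0,0],"grip": 0.35},{"xyz": [144,-106,-80],"turn": [0,0,0],"grip": 0.35},{"xyz": [174,-128,-80],"turn": [0,0,0],"grip": 0.35},{"xyz": [202,-149,-80],"turn": [0,0,0],"grip": 0.35},{"xyz": [218,-160,-80],"turn": [0,0,0],"grip": 0.35}]' --force 40

```text
clock: 24.47
tcp_pos: [0.4486, 0.2585, 0.1092]
orientation: [-0.001, 0.646, 0.763, -0.001]
wrist_force: [0.2, -0.6, -0.7]
finger_gap: 0.0453
grip_force: 41.2
```

Emit:
apply_moves --rows '[{"xyz": [0,0,0],"turn": [0,0,0],"grip": 0.35},{"xyz": [0,0,0],"turn": [0,0,0],"grip": 0.35},{"xyz": [0,0,0],"turn": [0,0,0],"grip": 0.35},{"xyz": [0,0,0],"turn": [0,0,0],"grip": 0.35}]'

```text
clock: 24.8
tcp_pos: [0.4531, 0.2562, 0.1093]
orientation: [0.0, 0.647, 0.762, 0.0]
wrist_force: [-0.4, -0.5, -1.2]
finger_gap: 0.0451
grip_force: 41.2
```

```bash
python3 - <<'E'
from m import *
go(452.4,256.5,33,9.4); W=shot('wrist','w6.png'); S=shot('scene','s6.png')
floor(S,(452.4,256.5),.065)
E
```

```text
shift [ 0.4 -0.7 76.3] turn [ 0.0006  0.     -0.0011] tcp [453.1124 256.2424 109.3145] ydeg 9.33 gap 0.04513330755280791 F [-0.4121 -0.5049 -1.1733] t 24.8
floor medz 0.0072 c [446.9066 255.63  ] size [92.1815 98.9284] ang 53.1
```

View pics/w6.png

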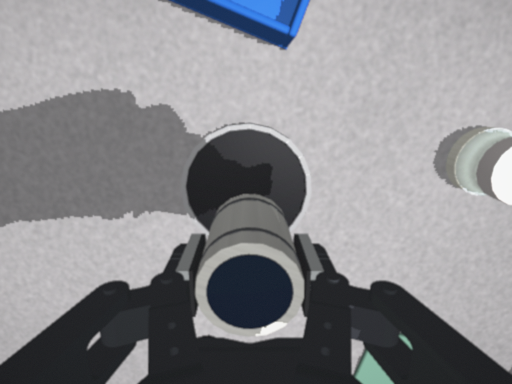

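The barrel is held at (250,265) over the round carrier (centre about (247,180) in this view). The tool is within 1 mm of the target, so I lower it.

Emit:
apply_moves --rows '[{"xyz": [0.4,-0.5,12],"turn": [0,0,0],"grip": 0.35},{"xyz": [0.4,-0.5,32],"turn": [0,0,0],"grip": 0.35},{"xyz": [0.4,-0.5,52],"turn": [0,0,0],"grip": 0.35},{"xyz": [0.4,-0.5,65],"turn": [0,0,0],"grip": 0.35},{"xyz": [0.4,-0.5,72],"turn": [0,0,0],"grip": 0.35},{"xyz": [0.4,-0.5,75],"turn": [0,0,0],"grip": 0.35},{"xyz": [0.4,-0.5,76],"turn": [0,0,0],"grip": 0.35},{"xyz": [0.4,-0.5,77],"turn": [0,0,0],"grip": 0.35},{"xyz": [0.4,-0.5,77],"turn": [0,0,0],"grip": 0.35},{"xyz": [0.4,-0.5,77],"turn": [0,0,0],"grip": 0.35}]'

```text
clock: 25.73
tcp_pos: [0.4524, 0.2573, 0.033]
orientation: [0.0, 0.647, 0.763, 0.001]
wrist_force: [0.2, -0.3, -1.1]
finger_gap: 0.045
grip_force: 41.2
```

Emit:
apply_moves --rows '[{"xyz": [0,0,0.7],"turn": [0,0,0],"grip": 0.35},{"xyz": [0,0,1.4],"turn": [0,0,0],"grip": 0.35},{"xyz": [0,0,1.4],"turn": [0,0,0],"grip": 0.35}]'

```text
clock: 25.98
tcp_pos: [0.4517, 0.2571, 0.031]
orientation: [0.0, 0.647, 0.763, 0.0]
wrist_force: [-0.4, -1.6, -0.6]
finger_gap: 0.0451
grip_force: 41.2
```

Emit:
apply_moves --rows '[{"xyz": [0,0,0.5],"turn": [0,0,0],"grip": 0.35},{"xyz": [0,0,0.9],"turn": [0,0,0],"grip": 0.35},{"xyz": [0,0,0.9],"turn": [0,0,0],"grip": 0.35}]'

```text
clock: 26.23
tcp_pos: [0.4517, 0.2572, 0.0308]
orientation: [0.0, 0.647, 0.763, 0.0]
wrist_force: [-1.7, -1.2, 6.1]
finger_gap: 0.0453
grip_force: 41.9
```

Emit:
apply_moves --rows '[{"xyz": [0,0,0],"turn": [0,0,0],"grip": 0.53},{"xyz": [0,0,0],"turn": [0,0,0],"grip": 0.6},{"xyz": [0,0,0],"turn": [0,0,0],"grip": 0.75},{"xyz": [0,0,0],"turn": [0,0,0],"grip": 0.95},{"xyz": [0,0,0],"turn": [0,0,0],"grip": 1},{"xyz": [0,0,-5],"turn": [0,0,0],"grip": 1},{"xyz": [0,0,-20],"turn": [0,0,0],"grip": 1},{"xyz": [0,0,-45],"turn": [0,0,0],"grip": 1},{"xyz": [0,0,-80],"turn": [0,0,0],"grip": 1},{"xyz": [0,0,-115],"turn": [0,0,0],"grip": 1},{"xyz": [0,0,-150],"turn": [0,0,0],"grip": 1},{"xyz": [0,0,-180],"turn": [0,0,0],"grip": 1}]'

```text
clock: 27.23
tcp_pos: [0.4518, 0.2571, 0.2127]
orientation: [0.0, 0.647, 0.763, 0.001]
wrist_force: [-0.2, 0.3, -0.2]
finger_gap: 0.0855
grip_force: 0.0
```

Emit:
apply_moves --rows '[{"xyz": [15,-10,-10],"turn": [0,0,0],"grip": 1},{"xyz": [40,-25,-10],"turn": [0,0,0],"grip": 1},{"xyz": [65,-42,-10],"turn": [0,0,0],"grip": 1},{"xyz": [92,-59,-10],"turn": [0,0,0],"grip": 1},{"xyz": [119,-76,-10],"turn": [0,0,0],"grip": 1},{"xyz": [146,-93,-10],"turn": [0,0,0],"grip": 1},{"xyz": [173,-110,-10],"turn": [0,0,0],"grip": 1},{"xyz": [200,-127,-10],"turn": [0,0,0],"grip": 1},{"xyz": [227,-144,-10],"turn": [0,0,0],"grip": 1},{"xyz": [254,-161,-10],"turn": [0,0,0],"grip": 1},{"xyz": [275,-175,-10],"turn": [0,0,0],"grip": 1},{"xyz": [290,-185,-10],"turn": [0,0,0],"grip": 1}]'

```text
clock: 28.23
tcp_pos: [0.2199, 0.5144, 0.2201]
orientation: [-0.0, 0.646, 0.763, 0.0]
wrist_force: [1.6, 0.7, 0.4]
finger_gap: 0.0853
grip_force: 0.0
```

Emit:
apply_moves --rows '[{"xyz": [0,0,0],"turn": [0,0,0],"grip": 1},{"xyz": [0,0,0],"turn": [0,0,0],"grip": 1},{"xyz": [0,0,0],"turn": [0,0,0],"grip": 1},{"xyz": [0,0,0],"turn": [0,0,0],"grip": 1}]'

```text
clock: 28.57
tcp_pos: [0.2225, 0.5122, 0.22]
orientation: [0.0, 0.647, 0.762, -0.0]
wrist_force: [-0.3, 0.3, -0.6]
finger_gap: 0.0855
grip_force: 0.0
```

```bash
python3 - <<'E'
from m import *
T=shot('top','t9.png')
for n,f,r,zl,zh in(('barrel',(452.4,256.5),.065,.055,.085),('cell',(476.6,-60),.075,.044,.06),('twin',(648.5,-239),.08,.036,.05)):
    floor(T,f,r); top_of(T,zl,zh,f,.05,n)
P=cloud(T)
for n,(u,v) in {'bottle':(262,132),'loupe':(210,215),'jar':(117,137)}.items(): print(n,P[v,u])
E
```

```text
floor medz 0.0067 c [451.4911 256.3609] size [97.9392 95.7414] ang 89.7
barrel medz 0.06885085682551832 n 313 mean [452.3316 254.2716]
barrel c [452.8703 255.1068] size [44.1209 44.6481] ang 76.2
floor medz 0.0065 c [476.7083 -60.312 ] size [88.6141 88.8348] ang 7.8
cell medz 0.05063047585954859 n 330 mean [475.4924 -59.6165]
cell c [475.6314 -59.6222] size [44.2904 43.6642] ang 6.7
floor medz 0.0062 c [ 648.3696 -238.5864] size [ 81.1577 129.1527] ang 8.8
twin medz 0.04241658019251418 n 357 mean [ 648.3339 -239.8354]
twin c [ 649.7782 -239.8691] size [35.2877 66.2458] ang 10.6
bottle [ 0.6339 -0.0555  0.0688]
loupe [0.4358 0.0716 0.0376]
jar [0.6286 0.302  0.0544]
```

View pics/t9.png

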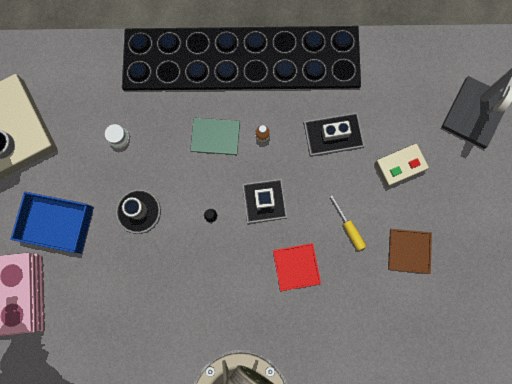

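The final top view shows the barrel at (132,207) on the round carrier, the cell at (264,199) on the square one and the twin at (336,130) lengthwise on the oblong one. All three are upright and within 2 mm of centre. The mat is empty, and the bottle, loupe and jar have not moved.

```bash
python3 -c "
from workcell import ticket
print(ticket.hand_in())"
```

```text
the job is handed in; nothing more can be done
None
```

The job is handed in: the barrel, cell and twin stand upright on the round, square and oblong carriers, each within about 2 mm of centre, the twin lengthwise, and the bottle, loupe and jar untouched (about 29 s on the robot's clock).

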